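Fit the matching socket to the torque tester

TASK

The torque tester's drive under the round dust cap is the one in service today; the other is locked out under the square hood. Take the dust cap off and put it in the grey tray, and press the socket that matches the freed drive squarely down onto it until the spring ball clicks and it sits fully home on the tester's plate, and let go. Leave the hood, the other socket and everything else on the bench where they are.

Things in the scene. Friction and masses are not known exactly. Their poses are not given: they have to be found in the camera images.
- tester: White fixed torque tester, 130 (x) x 300 (y) x 60 mm high, flat aluminium top plate. Origin: centre of its underside; x points away from the robot (yaw varies), y left. Two upright square steel drives stand on the plate at x = -18, y = +85 and -85 mm. A grey bar 24 mm high on the plate runs along its far edge from x = 41 mm; midway between the drives is a block with a lamp post 26 mm thick, its top 175 mm above the bench.
- drive_19 (a point): Foot of the left (+y), smaller drive: where the axis of the 19 mm square post meets the top plate, 60 mm above the bench; z up, sides of the square along x and y. The post rises 30 mm above this point. On its -x side (to the robot) a spring ball of 12 mm diameter sticks out 3 mm, 15 mm above the plate.
- drive_25 (a point): Foot of the right (-y), larger drive: a 25 mm square post, otherwise like the left one (30 mm tall, ball 15 mm above the plate).
- ball_19 (a joint): Spring ball of the 19 mm drive: 0 = fully out (free, or clicked into a socket), growing as it is pushed in (m), about 0.002 while a socket wall slides over it.
- ball_25 (a joint): Spring ball of the 25 mm drive, likewise.
- socket_19_mid (a point): Centre, 40 mm above the underside, of the smaller steel socket, for the 19 mm drive. Stands hole down, z up. 80 mm tall, 0.4 kg: 42 mm square up to 60 mm, then round 40 mm. x, y square to the flats and to the hole: 20.6 mm wide, 33 deep, mouth chamfered 2.5 mm, all four quarter turns fit; groove 15 mm up takes the ball. Stops on the ball; push 10 to 20 N until its underside meets the plate.
- socket_25_mid (a point): Centre, 42.5 mm above the underside, of the larger steel socket, for the 25 mm drive: 85 mm tall, 0.6 kg, 52 mm square with flat sides up to 65 mm, then a round 50 mm hex end 20 mm tall. Hole 26.6 mm wide, otherwise as the smaller socket; stands hole down.
- cap_mid (a point): Centre, 37.5 mm above its rim, of the black round dust cap standing loose over one drive, rim on the top plate: an upside-down cup 58 mm wide and 45 mm tall (inside 50 mm wide, 40 mm deep) with a knob of 24 mm diameter, 30 mm tall, on top; 75 mm tall in all, 70 g. It lifts straight off.
- hood_mid (a point): Centre (33 mm above its rim) of the lock-out hood standing loose over the other drive: a black square box 64 x 64 x 52 mm upside down with a brass padlock on top, 66 mm tall in all. It stays where it is.
- tray_floor (a point): Middle of the inner floor of the grey open tray, fixed to the bench: 130 x 130 x 30 mm outside, 4 mm walls and floor; x and y along its sides, z up. It may be in any of the four places round the tester.
- plug_gauge_mid (a point): Centre of a bystander: round steel plug gauge, 48 mm diameter, 90 mm tall, stepped, standing where a socket might.
- ring_gauge_mid (a point): Centre of a bystander: dark steel ring, 70 mm diameter, 22 mm tall.
- mouse_mid (a point): Centre of a bystander: round black computer mouse, 62 mm diameter, 34 mm tall.
- weight_mid (a point): Centre of a bystander: brass cylinder, 52 mm diameter, 60 mm tall.
- spray_mid (a point): Centre of a bystander: white bottle, 50 mm diameter, 150 mm tall.
- caliper_mid (a point): A bystander: steel caliper, 200 mm long, up to 12 mm high, lying behind the tester.
- v_block_mid (a point): Centre of a bystander: dark steel V-block, 60 x 60 x 60 mm.
- gauge_case_mid (a point): Centre of a bystander: wooden case, 80 x 160 x 35 mm.
Things that resemble listed ones, but are neither listed nor needed, are in the scene too. What is shaped like the part that bears socket_25_mid but orange, pink or purple is not meant.

How it is judged:
By the outcome, as a careful person would: the job done as asked, in the order asked, and still so for the second after the job is handed in, with the robot touching nothing.
It also fails if it takes over 69 s, if anything falls off the work surface, if the arm or the gripper's body presses on something with over 40 N, if the wrist force passes 120 N, or if a joint passes its speed limit or range.

ROBOT

A 7-joint arm with a two-finger parallel gripper is mounted at the origin on the work surface. World frame = base frame: x ahead of the robot, y to its left, z up, the work surface at z = 0. Lengths are in m, angles in rad, forces in N, time in s.
With the tool pointing down it reaches from about 0.425 to 0.925 m from the base axis. Payload 6.8 kg.
Tool frame: the origin (TCP) lies between the finger pads; the fingertips stand 14 mm ahead of it and the grasp point (between the pads) lies 5 mm behind it; z points along the fingers, y is the line along which they close (so a half turn about z gives the same grasp; the last joint's range is limited). The gripper opens to 85 mm and grips with 20 to 120 N. Pads are 22 mm wide; open, the fingers measure 114 mm over their backs; the gripper's body (76 mm by 85 mm) begins 54 mm behind the grasp point. The pads swing forward as they close: fully open they stand 13 mm farther back than shut.
Start: joints at [1.044, 0.477, 0.022, 1.555, -0.011, 1.109, -0.083], TCP at [0.275, -0.617, 0.245] pointing down, gripper open.
Joint ranges: [-2.96, 2.96], [-0.34, 2.1], [-1.41, 1.46], [0.24, 2.44], [-1.37, 4.51], [0.17, 1.92], [-2.96, 2.96]. Speed limits (rad/s): [2.39, 2.39, 3.14, 3.14, 3.14, 3.14, 3.14].

INTERFACE

Orientations are given as a rotation vector (axis times angle).
In Python, from bench import r, eyes, ticket gives the robot as it stands. The module is installed in compiled form; this text tells all that it offers.
- The arm moves only by the tool arm_command, never from a script. Its argument "plan" is text: rows parted by semicolons, each of 4 numbers parted by spaces: the shift along the tool's x, y, z in m, then the turn about the tool's z in degrees. In form: tx ty tz yaw; .... A call has 1 to 20 rows; each row shifts and turns the commanded pose from where the row before left it, along the tool's axes as they then stand; what a row does not reach is not made up. A row lasts 1/8 s, in which the tool goes at most 62.5 mm and 10.7 degrees, less where a joint would pass 70% of its speed; a pose out of reach is approached as far as the arm can. A call is refused whole if a number of a shift passes 0.0625 or a number of a turn 10.7, either way. A call with a gripper value outside its range is refused whole. "hand" is the closure, from -1 (fully open) to 1 (shut), set as the call begins (left out, the last holds). The fingers move at their own pace and stop on an object; "grip_force" is the grip in N (left out, the last holds). Time passes only in rows, so rows that do not move let the fingers close. It gives the time, the measured TCP pose, the force, the opening and the grip force at its end, in the units of the state.
- r.get_obs(): the state, without advancing time (a new reading comes with each control period).
- eyes.grab_frame(name): name is "scene" or "side" or "wrist"; returns (picture, depth): 400x640x3 uint8, red, green, blue; 400x640 float32, m along the optical axis (not along the pixel's ray), 0 where there is no reading.
- eyes.calibration(name): a dict with "fov_y" (degrees; the focal length in pixels is half the picture's height over the tangent of half this angle, whatever the lens; pixels are square), "cx", "cy" (the principal point, pixels), "k1" (the pictures are not rectified: a ray, as slopes to the right and down, at radius r is drawn at 1 + k1 r^2 times it, then the intrinsics apply), "origin" and "attitude" of the camera in the world; the wrist camera has in their place "tool_from_camera" (4x4, takes a point from camera to tool coordinates, whose origin is the TCP and whose axes are the flange's). Camera axes: x right, y up, looking along -z (the intrinsics and any distortion apply to the point x, -y, -z); pixel columns grow to the right and rows downward; lengths in m; the calibration is good to about 2 mm. A picture is of the moment at which its call begins: read the wrist's pose just before it. calibration takes no time and is no camera call.
- ticket.hand_in(): hands the job in; it is judged then, once.
The state is a dict: "clock": time; "joints": joint angles; "qvel": joint speeds; "tau": joint torques, N m; "tcp_pos": TCP position; "orientation": TCP orientation; "contact_force": force on the tool from outside, world axes, zero at the start; "moment": the same for the moment, N m; "grip_width": finger opening in m; "gripper_force": force on a finger pad.
Only numpy, scipy, OpenCV 4.12 (cv2) and the standard library are available. Lean on these libraries where they do the work, as an engineer would, in place of code of your own. Each camera call takes 0.05 s, during which the arm holds its last target. There are 200 camera calls.

## Working session

There is one attempt and no reset: what is moved stays moved. The work goes in short steps, Python scripts to look and compute and a tool call to move; the robot and the scene stay as the last step left them, time stands still between calls to the robot, and variables do not carry over. Pictures are saved under pics/ and viewed, at most 10 in all, crops included, and the job is handed in when it is done.

Besides the shell and the picture viewer there is one more tool, called after "Request:" by a JSON object that holds its "name" and its "arguments", one argument or row to a line. arm_command: Moves the arm, as the interface text tells. Its arguments: {"type":"object","properties":{"plan":{"type":"string"},"hand":{"type":"number"},"grip_force":{"type":"number"}},"required":["plan"]}

```bash
mkdir -p pics; ls
cat > h.py <<'E'
import numpy as np, cv2
from scipy.spatial.transform import Rotation as R
from bench import r, eyes, ticket
def pose(o=None):
    o=o or r.get_obs(); T=np.eye(4); T[:3,:3]=R.from_rotvec(o["orientation"]).as_matrix(); T[:3,3]=o["tcp_pos"]; return T
def cam(name):
    c=eyes.calibration(name)
    if name=="wrist": M=pose()@np.array(c["tool_from_camera"])
    else:
        M=np.eye(4); a=np.array(c["attitude"],float)
        M[:3,:3]=a if a.shape==(3,3) else R.from_rotvec(a).as_matrix(); M[:3,3]=c["origin"]
    return c,M
def grab(name,save=None):
    c,M=cam(name); p,d=eyes.grab_frame(name)
    if save: cv2.imwrite("pics/"+save+".png",cv2.cvtColor(p,cv2.COLOR_RGB2BGR))
    np.savez("last_"+name,p=p,d=d,M=M); return p,d,cloud(c,M,d)
def cloud(c,M,d):
    f=200/np.tan(np.radians(c["fov_y"])/2)
    u,v=np.meshgrid(np.arange(640),np.arange(400))
    K=np.array([[f,0,c["cx"]],[0,f,c["cy"]],[0,0,1]])
    pts=np.stack([u,v],-1).reshape(-1,1,2).astype(float)
    n=cv2.undistortPoints(pts,K,np.array([c["k1"],0,0,0.])).reshape(400,640,2)
    P=np.stack([n[...,0]*d,-n[...,1]*d,-d],-1)@M[:3,:3].T+M[:3,3]
    P[d<=0]=np.nan; return P
E
python3 - <<'E'
from h import *
for n in("scene","side","wrist"):
    print(n,eyes.calibration(n)); p,d,P=grab(n,n+"0"); np.save(n+"P",P)
print(r.get_obs())
E
```

```text
pics
scene {'fov_y': 57.726183551705205, 'cx': 318.3010902311001, 'cy': 204.7275482982749, 'k1': -0.07692933513335866, 'origin': array([ 0.99692343, -0.7530866 ,  0.69277778]), 'attitude': array([0.93073959, 0.24848048, 0.44686604])}
side {'fov_y': 52.58515297534595, 'cx': 321.3405564721697, 'cy': 198.1695348972579, 'k1': -0.0994570819057824, 'origin': array([0.07059749, 0.78117607, 0.88032128]), 'attitude': array([ 0.31981952, -1.07310701, -2.33408926])}
wrist {'fov_y': 70.09798656178069, 'cx': 323.09933250892874, 'cy': 202.86657250875766, 'k1': -0.04282778749480121, 'tool_from_camera': array([[ 4.70022403e-04,  9.47079573e-01,  3.20998538e-01,
         8.21159900e-02],
       [ 9.99999856e-01, -5.28874940e-04,  9.61509602e-05,
         5.92692600e-04],
       [ 2.60830693e-04,  3.20998446e-01, -9.47079685e-01,
        -1.28781350e-01],
       [ 0.00000000e+00,  0.00000000e+00,  0.00000000e+00,
         1.00000000e+00]])}
{'clock': 0.15, 'joints': array([ 1.04390949,  0.4776284 ,  0.02237921,  1.55619783, -0.01151496,
        1.10932883, -0.08308132]), 'qvel': array([-5.71599735e-04, -2.76865287e-03,  1.83919717e-03, -3.30467858e-03,
       -4.09122147e-04, -7.37789456e-04,  9.14755821e-06]), 'tau': array([ 3.10978256e-03, -5.96923614e+01,  1.61028128e+00, -2.81490541e+01,
        1.25714805e-02,  6.61069571e-03,  1.15126716e-05]), 'tcp_pos': array([ 0.27429447, -0.61627846,  0.24454869]), 'orientation': array([-3.07162339e+00, -6.52747592e-01,  6.24084061e-04]), 'contact_force': array([ 0.21594836, -0.04416899,  0.44232528]), 'moment': array([ 0.05297829, -0.01504703, -0.00429217]), 'gripper_force': 0.0, 'grip_width': 0.0853138038492126}
```

View pics/scene0.png

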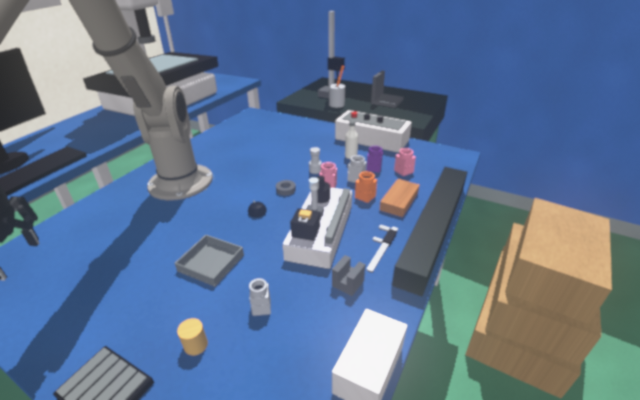

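View pics/side0.png

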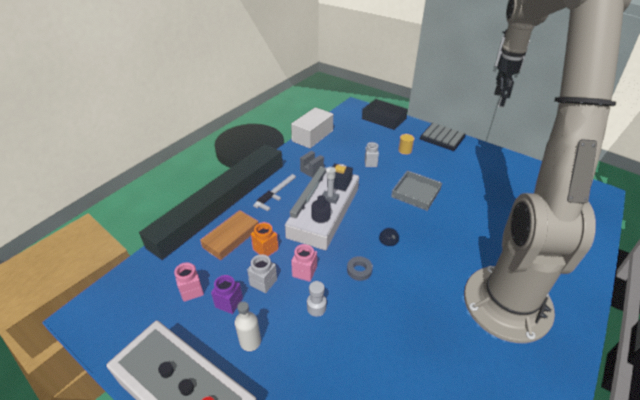

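Run:
```python
from h import *
S=np.load("sceneP.npy");D=np.load("sideP.npy")
for nm,P,pix in(("scene",S,dict(cap=(322,190),hood=(305,215),sockA=(259,290),tray=(209,262),plug=(315,160),grey=(357,168))),("side",D,dict(cap=(320,208),hood=(343,172),sockA=(372,155),tray=(417,190),plug=(316,298),grey=(262,272),plate=(310,225)))):
    for k,(u,v) in pix.items(): print(nm,k,P[v,u].round(3))
def rect(P,c,rad,z0,z1,lab):
    m=(np.hypot(P[...,0]-c[0],P[...,1]-c[1])<rad)&(P[...,2]>z0)&(P[...,2]<z1)
    q=P[m]; 
    if len(q)<5: print(lab,len(q));return
    b=cv2.minAreaRect((q[:,:2]*1000).astype(np.float32)); print(lab,len(q),b,"zmax",q[:,2].max().round(4))
for nm,P in(("scene",S),("side",D)):
    A=P[290,259] if nm=="scene" else P[155,372]
    rect(P,A,.06,.01,.2,nm+" A all"); rect(P,A,.06,.07,.2,nm+" A top")
    G=P[168,357] if nm=="scene" else P[272,262]
    rect(P,G,.06,.01,.2,nm+" grey all"); rect(P,G,.06,.072,.2,nm+" grey top")
    C=P[190,322] if nm=="scene" else P[208,320]
    rect(P,C,.05,.09,.2,nm+" cap")
    rect(P,C,.3,.05,.065,nm+" plate")
    T=P[262,209] if nm=="scene" else P[190,417]
    rect(P,T,.1,.015,.05,nm+" tray")
for n,(x,y,s) in dict(scene=(230,130,200),side=(200,120,220)).items():
    im=cv2.imread(f"pics/{n}0.png")[y:y+190,x:x+s]
    cv2.imwrite(f"pics/{n}_c.png",cv2.resize(im,None,fx=3,fy=3,interpolation=cv2.INTER_CUBIC))
a,b=[cv2.imread(f"pics/{n}_c.png") for n in("scene","side")]
w=np.hstack([cv2.resize(a,(400,380)),cv2.resize(b,(400,345+35))]); cv2.imwrite("pics/both.png",w)
```

```text
scene cap [0.57  0.048 0.103]
scene hood [ 0.602 -0.108  0.126]
scene sockA [ 0.617 -0.342  0.08 ]
scene tray [ 0.392 -0.275  0.006]
scene plug [0.416 0.283 0.054]
scene grey [0.58  0.293 0.057]
side cap [0.553 0.074 0.103]
side hood [ 0.58  -0.091  0.119]
side sockA [ 0.592 -0.31   0.055]
side tray [ 0.396 -0.285  0.004]
side plug [0.399 0.311 0.069]
side grey [0.553 0.33  0.075]
side plate [0.563 0.109 0.059]
scene A all 620 ((604.921875, -331.63775634765625), (42.560951232910156, 43.99857711791992), 34.814754486083984) zmax 0.0821
scene A top 168 ((604.9984130859375, -331.3310241699219), (38.417388916015625, 39.87211227416992), 33.91551208496094) zmax 0.0821
scene grey all 355 ((572.32080078125, 310.2792053222656), (52.89995193481445, 57.11073684692383), 3.6213274002075195) zmax 0.0878
scene grey top 111 ((571.990234375, 313.0341491699219), (46.189353942871094, 51.20683670043945), 23.822063446044922) zmax 0.0878
scene cap 194 ((562.3972778320312, 46.50113296508789), (91.74152374267578, 37.8568115234375), 77.43106842041016) zmax 0.1752
scene plate 1844 ((609.0292358398438, 62.75779
[... 390 characters left out ...]
36.18349838256836, 38.13026809692383), 30.840890884399414) zmax 0.0841
side grey all 770 ((572.015380859375, 313.1336364746094), (54.24758529663086, 54.94989013671875), 3.7167294025421143) zmax 0.0908
side grey top 249 ((571.7214965820312, 313.3843994140625), (49.25367736816406, 49.824893951416016), 54.95195388793945) zmax 0.0908
side cap 321 ((554.4140625, 68.47642517089844), (55.32280349731445, 52.84891891479492), 38.40692901611328) zmax 0.1388
side plate 1836 ((600.80517578125, 85.52659606933594), (243.63465881347656, 562.6527709960938), 20.35134506225586) zmax 0.065
side tray 420 ((393.8164367675781, -270.64453125), (132.32460021972656, 141.14434814453125), 3.054274559020996) zmax 0.0355
```

View pics/both.png

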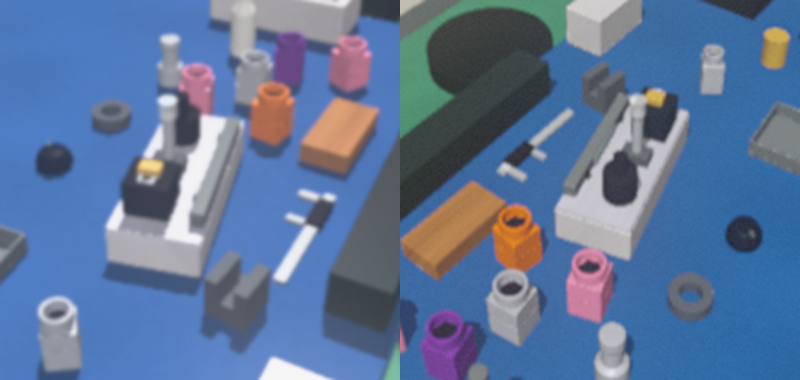

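The round cap is on the left (19 mm) drive at about (0.555, 0.068). The 19 mm socket is at (0.605, −0.331), the tray is at (0.394, −0.271), and the hood is on the right drive. I'll move above the cap.

Request:
{"name": "arm_command", "arguments": {
  "plan": "0.041 -0.039 0 0;0.041 -0.039 0 0;0.041 -0.039 0 0;0.041 -0.039 0 0;0.041 -0.039 0 0;0.041 -0.039 0 0;0.041 -0.039 0 0;0.041 -0.039 0 0;0.041 -0.039 0 0;0.041 -0.039 0 0;0.041 -0.039 0 0;0.041 -0.039 0 0;0.041 -0.039 0 0;0 0 0 -10;0 0 0 -10;0 0 0 -10;0 0 0 -10;0 0 0 -10;0 0 0 -10;0 0 0 -10",
  "hand": 0
}}

```text
clock: 2.65
tcp_pos: [0.5551, 0.0631, 0.2451]
orientation: [-2.136, -2.303, 0.001]
contact_force: [0.8, 0.1, -0.4]
grip_width: 0.0428
gripper_force: 0.0
```

Request:
{"name": "arm_command", "arguments": {
  "plan": "0 0 0 -9.5;0 0 0 0;0 0 0 0"
}}

```text
clock: 3.02
tcp_pos: [0.5552, 0.0631, 0.2452]
orientation: [-1.949, -2.464, 0.0]
contact_force: [-0.0, 0.1, -0.0]
grip_width: 0.0431
gripper_force: 0.0
```

```bash
cat >> h.py <<'E'
def go(x,y,z,psi=None):
    """total tool-frame shift (before turning) and turn to reach the pose; psi = world heading of tool x, deg"""
    T=pose(); s=T[:3,:3].T@(np.array([x,y,z])-T[:3,3]); p=np.degrees(np.arctan2(T[1,0],T[0,0]))
    print("now",T[:3,3].round(4),"psi",p.round(2),"tilt",T[:3,2].round(4),"shift",s.round(4),"turn",None if psi is None else round(-(psi-p),2))
E
python3 - <<'E'
from h import *
p,d,P=grab("wrist","w_cap"); np.save("wcapP",P)
go(.555,.068,.122,103.5)
m=(P[...,2]>.128)&(P[...,2]<.142)&(np.hypot(P[...,0]-.555,P[...,1]-.068)<.03)
print("knob",m.sum(),cv2.minAreaRect((P[m][:,:2]*1000).astype(np.float32)),np.median(P[m][:,2]))
m=(P[...,2]>.1)&(P[...,2]<.108)&(np.hypot(P[...,0]-.555,P[...,1]-.068)<.045)
print("shoulder",m.sum(),cv2.minEnclosingCircle((P[m][:,:2]*1000).astype(np.float32)))
m=(P[...,2]>.055)&(P[...,2]<.064)
print("plate",m.sum(),cv2.minAreaRect((P[m][:,:2]*1000).astype(np.float32)))
E
```

```text
now [0.5552 0.0632 0.2452] psi 103.34 tilt [-1.e-04 -1.e-04 -1.e+00] shift [0.0048 0.0009 0.1232] turn -0.16
knob 563 ((556.0038452148438, 64.22834777832031), (22.984834671020508, 22.952375411987305), 77.41004943847656) 0.13497215763607903
shoulder 1874 ((556.3062133789062, 64.2678451538086), 28.892789840698242)
plate 14012 ((693.5445556640625, 22.268661499023438), (381.9747009277344, 462.4659423828125), 6.68323278427124)
```

View pics/w_cap.png

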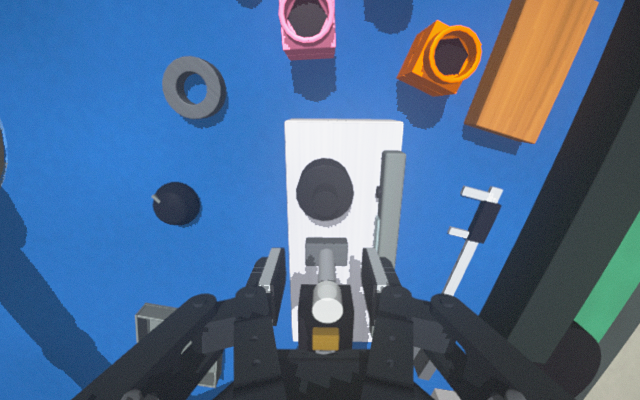

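The wrist view shows the cap at pixel (325,190), with the lamp post behind it and the hood below. The knob is at (0.556, 0.064), so I'll go down and grip it.

Request:
{"name": "arm_command", "arguments": {
  "plan": "0.001 0.001 0.03 0;0 0 0.04 0;0 0 0.03 0;0 0 0.022 0;0 0 0 0"
}}

```text
clock: 3.7
tcp_pos: [0.5548, 0.0642, 0.1218]
orientation: [-1.945, -2.464, 0.004]
contact_force: [-0.6, -0.1, 0.2]
grip_width: 0.0426
gripper_force: 0.0
```

Request:
{"name": "arm_command", "arguments": {
  "plan": "0 0 0 0;0 0 0 0;0 0 0 0;0 0 0 0;0 0 0 0",
  "hand": 1,
  "grip_force": 30
}}

```text
clock: 4.32
tcp_pos: [0.5567, 0.0646, 0.1243]
orientation: [1.945, 2.466, 0.002]
contact_force: [-0.8, -0.0, 7.2]
grip_width: 0.0229
gripper_force: 31.4
```

Run:
```python
from h import *
go(.394,-.271,.17,123)
P=np.load("wcapP.npy")
m=(P[...,2]>.057)&(P[...,2]<.063)&(np.hypot(P[...,0]-.57,P[...,1]-.06)<.13)&(P[...,1]>0.02)
m=cv2.morphologyEx(m.astype(np.uint8),cv2.MORPH_OPEN,np.ones((3,3)))>0
q=P[m][:,:2]*1000
print(cv2.minAreaRect(q.astype(np.float32)))
# edges: left edge (-x) and +y edge in frame of yaw 13.5
best=[]
for a in np.arange(5,25,.25):
    t=np.radians(a); X=q@[np.cos(t),np.sin(t)]; Y=q@[-np.sin(t),np.cos(t)]
    b=np.digitize(Y,np.arange(Y.min(),Y.max(),4)); e=np.array([X[b==i].min() for i in np.unique(b) if (b==i).sum()>20])
    s=np.sort(e)[3:-3]; best.append((s.std(),a,np.median(e),Y.max()))
print(sorted(best)[:4])
```

```text
now [0.5567 0.0646 0.1243] psi 103.48 tilt [ 0.0016  0.     -1.    ] shift [-0.2884 -0.2363 -0.046 ] turn -19.52
((574.9867553710938, 72.59329986572266), (125.47052001953125, 123.59115600585938), 12.542746543884277)
[(np.float64(6.279496510724909), np.float64(7.75), np.float64(518.0274470256215), np.float64(60.87315226033353)), (np.float64(6.474966806963942), np.float64(5.0), np.float64(517.8141259389288), np.float64(91.18084084098098)), (np.float64(6.7989221185967565), np.float64(7.5), np.float64(518.0602646194758), np.float64(63.63524197628491)), (np.float64(7.089794838295615), np.float64(7.25), np.float64(518.0832190926595), np.float64(66.39612016895727))]
```

Request:
{"name": "arm_command", "arguments": {
  "plan": "0 0 -0.015 0;0 0 -0.03 0;0 0 -0.045 0;0 0 -0.045 0;-0.036 -0.0295 0 0;-0.036 -0.0295 0 0;-0.036 -0.0295 0 0;-0.036 -0.0295 0 0;-0.036 -0.0295 0 0;-0.036 -0.0295 0 0;-0.036 -0.0295 0 0;-0.036 -0.0295 0 0;0 0 0.04 0;0 0 0.04 0;0 0 0 0"
}}

```text
clock: 6.2
tcp_pos: [0.3918, -0.2696, 0.1767]
orientation: [-1.941, -2.463, 0.0]
contact_force: [-0.5, -0.3, 0.6]
grip_width: 0.0229
gripper_force: 30.7
```

Run:
```python
from h import *
go(.394,-.271,.072,123); o=r.get_obs(); print(o["grip_width"],o["gripper_force"])
```

```text
now [ 0.3918 -0.2696  0.1767] psi 103.51 tilt [-0.0046  0.0033 -1.    ] shift [-0.0023  0.0022  0.1046] turn -19.49
0.022923305797490866 30.719940662384033
```

Request:
{"name": "arm_command", "arguments": {
  "plan": "-0.002 0.002 0.04 0;0 0 0.04 0;0 0 0.018 0;0 0 0.008 0;0 0 0 0"
}}

```text
clock: 6.82
tcp_pos: [0.397, -0.2725, 0.0734]
orientation: [1.944, 2.466, 0.0]
contact_force: [0.4, 0.0, -0.6]
grip_width: 0.0227
gripper_force: 30.8
```

Request:
{"name": "arm_command", "arguments": {
  "plan": "0 0 0 0;0 0 0 0;0 0 0 0;0 0 -0.02 0;0 0 -0.04 0;0 0 -0.04 0;0 0 -0.04 0;0 0 -0.04 0;0 0 0 0",
  "hand": -0.2
}}

```text
clock: 7.95
tcp_pos: [0.3979, -0.273, 0.2556]
orientation: [1.941, 2.462, 0.0]
contact_force: [0.2, 0.7, 0.3]
grip_width: 0.0513
gripper_force: 0.0
```

Run:
```python
from h import *
grab("wrist","w_tray")
go(.605,-.331,.245,123)
```

```text
now [ 0.3967 -0.2725  0.2536] psi 103.48 tilt [ 0.0024 -0.0021 -1.    ] shift [-0.1054  0.1889  0.0093] turn -19.52
```

View pics/w_tray.png

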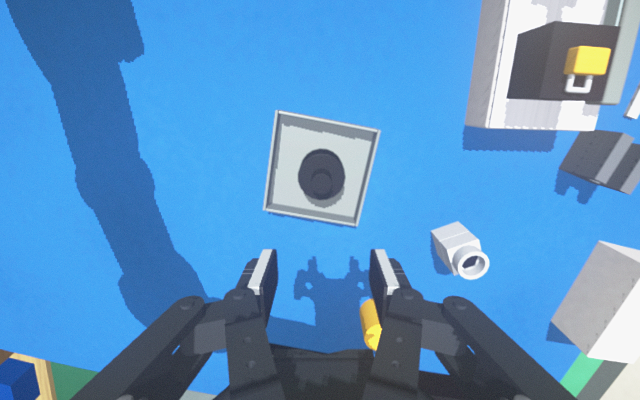

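The cap stands upright in the tray at pixel (320,175). The socket is at (460,250).

Request:
{"name": "arm_command", "arguments": {
  "plan": "-0.026 0.047 0.002 0;-0.026 0.047 0.002 0;-0.026 0.047 0.002 0;-0.026 0.047 0.002 0;0 0 0 -9.75;0 0 0 -9.75;0 0 0 0;0 0 0 0"
}}

```text
clock: 9.0
tcp_pos: [0.6027, -0.3293, 0.2434]
orientation: [-1.503, -2.757, 0.0]
contact_force: [-1.4, -0.8, 0.7]
grip_width: 0.0514
gripper_force: 0.0
```

Run:
```python
from h import *
p,d,P=grab("wrist","w_sock"); 
go(.605,-.331,.04,123)
def rr(lo,hi,n):
    m=(P[...,2]>lo)&(P[...,2]<hi)&(np.hypot(P[...,0]-.605,P[...,1]+.331)<.045); q=(P[m][:,:2]*1000).astype(np.float32)
    print(n,m.sum(),cv2.minAreaRect(q),cv2.minEnclosingCircle(q))
rr(.076,.084,"top"); rr(.056,.064,"shoulder"); rr(.01,.064,"body")
```

```text
now [ 0.6029 -0.3293  0.2438] psi 122.84 tilt [-8.e-04  3.e-04 -1.e+00] shift [-0.0027  0.001   0.2038] turn -0.16
top 484 ((604.9260864257812, -330.934814453125), (39.134307861328125, 38.60261154174805), 23.856096267700195) ((604.912109375, -331.0095520019531), 19.954151153564453)
shoulder 357 ((604.830078125, -330.76898193359375), (42.00912094116211, 41.462520599365234), 34.48849105834961) ((605.1947021484375, -330.7594299316406), 28.981685638427734)
body 612 ((604.7579345703125, -330.6639404296875), (42.00912094116211, 41.717411041259766), 34.48849105834961) ((604.8261108398438, -330.93939208984375), 29.311840057373047)
```

View pics/w_sock.png

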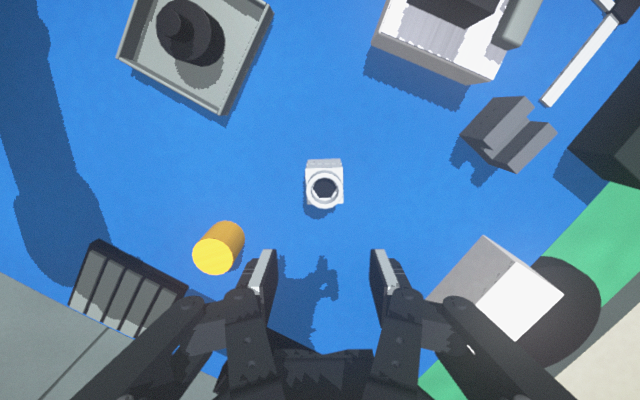

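Request:
{"name": "arm_command", "arguments": {
  "plan": "-0.0026 0.001 0.03 -1.6;0 0 0.045 0;0 0 0.045 0;0 0 0.04 0;0 0 0.025 0;0 0 0.018 0;0 0 0 0;0 0 0 0",
  "hand": -0.4
}}

```text
clock: 10.05
tcp_pos: [0.6064, -0.3313, 0.0426]
orientation: [1.46, 2.779, 0.0]
contact_force: [-0.7, -0.8, 0.9]
grip_width: 0.0597
gripper_force: 0.0
```

Request:
{"name": "arm_command", "arguments": {
  "plan": "0 0 0 0;0 0 0 0;0 0 0 0;0 0 0 0;0 0 0 0;0 0 0 0",
  "hand": 1,
  "grip_force": 80
}}

```text
clock: 10.8
tcp_pos: [0.6065, -0.3316, 0.0431]
orientation: [1.46, 2.779, -0.0]
contact_force: [-0.6, -0.2, 6.5]
grip_width: 0.0409
gripper_force: 82.5
```

Run:
```python
from h import *
go(.556,.0645,.25,102.54)
```

```text
now [ 0.6065 -0.3316  0.0431] psi 124.58 tilt [ 0.0024 -0.0013 -1.    ] shift [ 0.3543  0.1834 -0.2076] turn 22.04
```

Request:
{"name": "arm_command", "arguments": {
  "plan": "0 0 -0.027 0;0 0 -0.045 0;0 0 -0.045 0;0 0 -0.05 0;0 0 -0.05 0;0.0443 0.0229 0 0;0.0443 0.0229 0 0;0.0443 0.0229 0 0;0.0443 0.0229 0 0;0.0443 0.0229 0 0;0.0443 0.0229 0 0;0.0443 0.0229 0 0;0.0443 0.0229 0 0;0 0 0 7.3;0 0 0 7.4;0 0 0 7.3;0 0 0 0;0 0 0 0;0 0 0 0"
}}

```text
clock: 13.18
tcp_pos: [0.5549, 0.0646, 0.2582]
orientation: [-1.963, -2.453, 0.0]
contact_force: [1.0, 0.6, -4.4]
grip_width: 0.0405
gripper_force: 82.0
```

Run:
```python
from h import *
p,d,P=grab("wrist","w_drv"); o=r.get_obs(); print(o["grip_width"],o["gripper_force"],o["contact_force"])
go(.556,.0645,.15,102.5)
def rr(lo,hi,n,rad,c=(.556,.0645)):
    m=(P[...,2]>lo)&(P[...,2]<hi)&(np.hypot(P[...,0]-c[0],P[...,1]-c[1])<rad); q=(P[m][:,:2]*1000).astype(np.float32)
    print(n,m.sum(),cv2.minAreaRect(q) if len(q)>4 else "",np.median(P[m],0).round(4)); return m
rr(.085,.095,"post top",.03); rr(.065,.095,"post",.03)
m=(P[...,2]>.056)&(P[...,2]<.064)
m&=(np.hypot(P[...,0]-.57,P[...,1]-.07)<.12)&(P[...,1]>.03)
m=cv2.morphologyEx(m.astype(np.uint8),cv2.MORPH_OPEN,np.ones((3,3)))>0
print("plate",cv2.minAreaRect((P[m][:,:2]*1000).astype(np.float32)))
```

```text
0.04127191121465423 81.96293234825134 [-0.32597372  0.50717765 -5.11731919]
now [0.555  0.0647 0.2582] psi 102.65 tilt [-2.e-04  1.e-04 -1.e+00] shift [-0.0004  0.001   0.1082] turn 0.15
post top 302 ((557.9443969726562, 68.13105773925781), (17.373090744018555, 18.255325317382812), 12.819905281066895) [0.5578 0.0687 0.0898]
post 386 ((556.5211181640625, 67.88594818115234), (21.552461624145508, 18.397933959960938), 12.881802558898926) [0.5571 0.07   0.0896]
plate ((573.8375244140625, 77.64505767822266), (125.3768081665039, 112.7001724243164), 12.856751441955566)
```

View pics/w_drv.png

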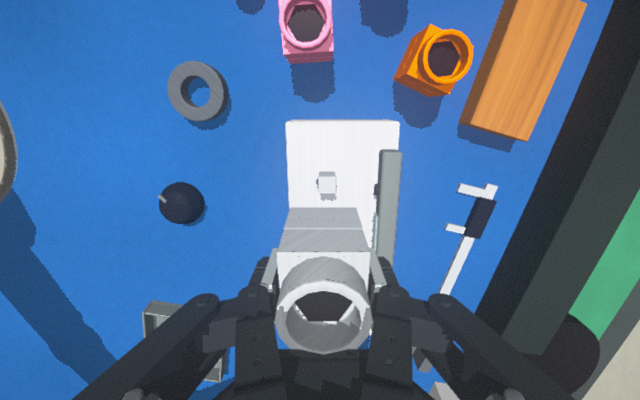

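The post shows at pixel (327,184): centre (0.558, 0.068), yaw 12.85°. Next I'll check the socket's position in the hand using the same frame.

Run:
```python
from h import *
z=np.load("last_wrist.npz"); c=eyes.calibration("wrist"); P=cloud(c,z["M"],z["d"]); T=pose()
Q=(P-T[:3,3])@T[:3,:3]   # tool coords
def st(m,n): q=Q[m]; print(n,m.sum(), np.percentile(q,[2,50,98],axis=0).round(4).tolist() if len(q) else "")
near=(abs(Q[...,1])<.03)&(abs(Q[...,0])<.035)
ring=near&(Q[...,2]>-.046)&(Q[...,2]<-.030); st(ring,"ring top")
q=(Q[ring][:,:2]*1000).astype(np.float32); print(cv2.minEnclosingCircle(q))
front=near&(Q[...,2]>-.012)&(Q[...,2]<.04)&(Q[...,0]>.012); st(front,"front face")
q=Q[front]; 
if len(q): A=np.c_[q[:,1:],np.ones(len(q))]; print("x=a*y+b*z+c",np.linalg.lstsq(A,q[:,0],rcond=None)[0].round(4))
```

```text
ring top 5314 [[-0.0149, -0.0286, -0.045], [0.011, -0.0001, -0.0364], [0.0198, 0.0285, -0.0304]]
((11.779589653015137, -0.017980385571718216), 29.992177963256836)
front face 3052 [[0.0207, -0.0204, -0.0113], [0.0214, -0.0005, 0.0082], [0.0219, 0.0197, 0.0383]]
x=a*y+b*z+c [0.0007 0.0042 0.0213]
```

Request:
{"name": "arm_command", "arguments": {
  "plan": "0.0017 0.0035 0.03 -0.2;0 0 0.04 0;0 0 0.03 0;0 0 0.018 0;0 0 0 0;0 0 0 0;0 0 0 0"
}}

```text
clock: 14.1
tcp_pos: [0.5591, 0.0673, 0.1416]
orientation: [1.959, 2.454, 0.003]
contact_force: [0.4, 0.1, -5.1]
grip_width: 0.0408
gripper_force: 81.9
```

Run:
```python
from h import *
p,d,P=grab("wrist","w_ins"); o=r.get_obs(); print(o["contact_force"],o["moment"])
go(.5581,.0671,.103,102.85)
T=pose();Q=(P-T[:3,3])@T[:3,:3]
near=(abs(Q[...,1])<.04)&(abs(Q[...,0])<.05)
f=near&(Q[...,2]>-.01)&(Q[...,2]<.04)&(Q[...,0]>.012)
print(np.percentile(Q[f],[2,50,98],axis=0).round(4).tolist())
```

```text
[-0.08574015  0.4402349  -3.85372618] [-0.00395245  0.09504532 -0.02860702]
now [0.5589 0.0673 0.1415] psi 102.79 tilt [ 2.2e-03  2.0e-04 -1.0e+00] shift [-0.     -0.0009  0.0385] turn -0.06
[[0.0208, -0.0201, -0.0095], [0.0214, -0.0002, 0.0098], [0.0219, 0.0199, 0.0383]]
```

Request:
{"name": "arm_command", "arguments": {
  "plan": "0 -0.0008 0.002 0;0 0 0.004 0;0 0 0.004 0;0 0 0.003 0;0 0 0 0;0 0 0 0"
}}

```text
clock: 14.9
tcp_pos: [0.5576, 0.067, 0.1273]
orientation: [1.96, 2.455, 0.001]
contact_force: [1.5, 0.3, -5.5]
grip_width: 0.0409
gripper_force: 82.1
```

Request:
{"name": "arm_command", "arguments": {
  "plan": "0 0 0.003 0;0 0 0.003 0;0 0 0.002 0;0 0 0.002 0;0 0 0 0"
}}

```text
clock: 15.52
tcp_pos: [0.5576, 0.067, 0.1173]
orientation: [1.96, 2.455, 0.001]
contact_force: [0.9, 0.6, -1.2]
grip_width: 0.0408
gripper_force: 82.2
```

Request:
{"name": "arm_command", "arguments": {
  "plan": "0 0 0.003 0;0 0 0.003 0;0 0 0.002 0;0 0 0.002 0;0 0 0 0"
}}

```text
clock: 16.15
tcp_pos: [0.5575, 0.067, 0.1067]
orientation: [-1.96, -2.455, -0.001]
contact_force: [3.6, 1.2, -6.4]
grip_width: 0.0407
gripper_force: 81.9
```

Request:
{"name": "arm_command", "arguments": {
  "plan": "0 0 0.002 0;0 0 0.001 0;0 0 0.001 0;0 0 0 0;0 0 0 0"
}}

```text
clock: 16.77
tcp_pos: [0.5575, 0.067, 0.1032]
orientation: [1.96, 2.455, 0.001]
contact_force: [5.6, 1.3, -5.7]
grip_width: 0.0412
gripper_force: 82.2
```

Request:
{"name": "arm_command", "arguments": {
  "plan": "0 0 0.001 0;0 0 0.001 0;0 0 0 0;0 0 0 0"
}}

```text
clock: 17.27
tcp_pos: [0.5576, 0.0671, 0.103]
orientation: [1.959, 2.454, -0.0]
contact_force: [-1.6, 0.5, 11.3]
grip_width: 0.0407
gripper_force: 84.2
```

Request:
{"name": "arm_command", "arguments": {
  "plan": "0 0 0.001 0;0 0 0 0;0 0 0 0"
}}

```text
clock: 17.65
tcp_pos: [0.5576, 0.0671, 0.103]
orientation: [1.959, 2.454, -0.001]
contact_force: [-3.8, -1.0, 21.5]
grip_width: 0.0404
gripper_force: 85.4
```

Request:
{"name": "arm_command", "arguments": {
  "plan": "0 0 -0.002 0;0 0 0 0"
}}

```text
clock: 17.9
tcp_pos: [0.5576, 0.0671, 0.103]
orientation: [1.96, 2.455, 0.0]
contact_force: [0.5, 0.5, 6.5]
grip_width: 0.0407
gripper_force: 83.5
```

Request:
{"name": "arm_command", "arguments": {
  "plan": "0 0 0 0;0 0 0 0;0 0 0 0;0 0 0 0",
  "hand": -0.4
}}

```text
clock: 18.4
tcp_pos: [0.5571, 0.0669, 0.1021]
orientation: [-1.96, -2.455, 0.001]
contact_force: [0.1, 0.9, 0.8]
grip_width: 0.06
gripper_force: 0.0
```

Request:
{"name": "arm_command", "arguments": {
  "plan": "0 0 -0.02 0;0 0 -0.04 0;0 0 -0.04 0;0 0 -0.05 0;0 0 -0.02 0;0 0 0 0;0 0 0 0"
}}

```text
clock: 19.27
tcp_pos: [0.5568, 0.0668, 0.2719]
orientation: [-1.96, -2.455, 0.001]
contact_force: [0.0, 0.2, -0.5]
grip_width: 0.0598
gripper_force: 0.0
```

Run:
```python
from h import *
p,d,P=grab("wrist","w_end"); go(.5579,.0681,.2)
grab("scene","s_end")
def rr(lo,hi,n):
    m=(P[...,2]>lo)&(P[...,2]<hi)&(np.hypot(P[...,0]-.557,P[...,1]-.068)<.035); q=(P[m][:,:2]*1000).astype(np.float32)
    print(n,m.sum(),cv2.minAreaRect(q),np.median(P[m],0).round(4))
rr(.13,.155,"top"); rr(.11,.128,"shoulder")
m=(P[...,2]>.055)&(P[...,2]<.065)&(np.hypot(P[...,0]-.557,P[...,1]-.08)<.06);print(np.median(P[m][:,2]))
a=cv2.imread("pics/w_end.png")[100:300,220:460];b=cv2.imread("pics/s_end.png")[130:330,170:410]
cv2.imwrite("pics/end.png",np.hstack([cv2.resize(x,(400,333)) for x in(a,b)]))
```

```text
now [0.5566 0.0667 0.2714] psi 102.8 tilt [-1.8e-03 -4.0e-04 -1.0e+00] shift [0.0011 0.0017 0.0714] turn None
top 714 ((557.296630859375, 67.98959350585938), (38.91557312011719, 39.03066635131836), 23.63380241394043) [0.5572 0.068  0.1396]
shoulder 1044 ((557.198974609375, 68.510498046875), (42.041236877441406, 41.142032623291016), 13.196859359741211) [0.557  0.0718 0.1242]
0.06009245092288257
```

View pics/end.png

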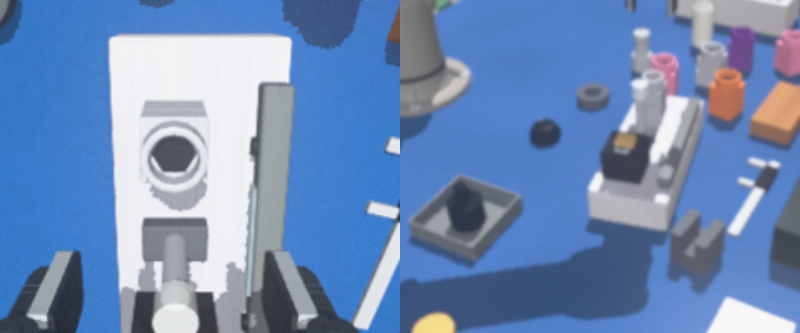

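The socket top is at 0.1396 m against plate plus socket, 0.060 + 0.080 m, so it is fully home. It stands square, the cap is in the tray and the hood hasn't moved, so I'm handing in.

```bash
python3 -c "
from h import *
print(ticket.hand_in())"
```

```text
the job is handed in; nothing more can be done
None
```

The dust cap is in the grey tray, and the 19 mm socket is pressed fully home on the freed left drive and released, with the hood and everything else left untouched; the job is handed in at about 19 s.

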